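# Spin-check a blower rotor and brake it on the index gate

## Robot

A 6-joint arm with a two-finger parallel gripper is mounted at the origin on the work surface. World frame = base frame: x ahead of the robot, y to its left, z up, the work surface at z = 0. Lengths are in mm, angles in rad, forces in N, time in s.
With the tool pointing down it reaches from about 350 to 975 mm from the base axis. Payload 17.4 kg.
Tool frame: the origin (TCP) lies where the fingers leave the gripper's body, on its centre line; the fingertips stand 73 mm ahead of it and the grasp point (between the pads) lies 54 mm ahead of it (arm.tcp_to_tips is the distance from the TCP to the fingertips, in mm); z points along the fingers, y is the direction in which the jaws open and shut (so a half turn about z gives the same grasp; the last joint's range is limited). The gripper opens to 85 mm and grips with 20 to 120 N. Pads are 22 mm wide; open, the fingers measure 114 mm over their backs; the gripper's body (76 mm by 85 mm) begins 54 mm behind the grasp point. The pads swing forward as they close: fully open they stand 13 mm farther back than shut.
Start: joints at [-1.187, 0.116, 1.442, -0, 1.584, -0.038], TCP at [276.339, -615.849, 303.903] pointing down, gripper open.
Joint ranges: [-2.83, 2.83], [-0.83, 2.19], [0.07, 2.5], [-1.14, 4.28], [0.01, 3], [-2.97, 2.97]. Speed limits (rad/s): [1.89, 1.89, 2.22, 3.14, 3.14, 3.14].

## Interface

Orientations are given as a unit quaternion [w, x, y, z].
In Python, from rig import telemetry, viewer, ticket, arm gives the robot as it stands.
- The arm moves only by the shell command python3 -m inch 'ROWS' [OPENING] [FORCE]. ROWS is JSON, a list of rows, each an object of numbers: "dx", "dy", "dz": the shift along the tool's x, y, z in mm; "wx", "wy", "wz": the turn, a rotation vector about the tool's x, y, z in rad. A call has 1 to 12 rows; each row shifts and turns the commanded pose from where the row before left it, along the tool's axes as they then stand; what a row does not reach is not made up. A row lasts 1/12 s, in which the tool goes at most 41.7 mm and 7.16 degrees, less where a joint would pass 70% of its speed; a pose out of reach is approached as far as the arm can. A call is refused whole if a number of a shift passes 41.7 or a number of a turn 0.125, either way. A call with a gripper value outside its range is refused whole. OPENING is the opening, from 0 (shut) to 1 (fully open), set as the call begins (- or left out, the last holds). The fingers move at their own pace and stop on an object; FORCE is the grip in N (left out, the last holds). Time passes only in rows, so rows that do not move let the fingers close. It gives the time, the measured TCP pose, the force and the opening at its end, in the units of the state.
- telemetry.get_obs(): the state, without advancing time (a new reading comes with each control period).
- viewer.camera(name): name is "scene" or "side" or "wrist"; returns a dict with "img" (420x560x3 uint8, blue, green, red), "fovy" (degrees; the focal length in pixels is half the picture's height over the tangent of half this angle, whatever the lens; pixels are square), "cx", "cy" (the principal point, pixels), "R" (3x3) and "t" (3): a world point X has camera coordinates R X + t. Camera axes: x right, y down, z forward; pixel columns grow to the right and rows downward; lengths in mm; the calibration is good to about 2 mm. A picture is of the moment at which its call begins. There is no depth.
- ticket.job_done(): hands the job in, once; it reports no verdict.
The state is a dict: "t": time; "joint_positions": joint angles; "joint_velocities": joint speeds; "joint_torque": joint torques, N m; "ee_pos": TCP position; "eef_rot": TCP orientation; "contact_force": force on the tool from outside, world axes, zero at the start; "wrist_torque": the same for the moment, N m; "finger_gap": finger opening in mm.
Only numpy, scipy, OpenCV 4.12 (cv2) and the standard library are available. Lean on these libraries where they do the work, as an engineer would, in place of code of your own. Each camera call takes 0.05 s, during which the arm holds its last target. There are 200 camera calls.

## Task

Flick the blower rotor on the spin stand with a fingertip so that it spins anticlockwise (seen from above) and let it run untouched until it has made at least one whole turn from where it stood. Then brake it by pressing a fingertip down on the flat top of its black hub, so that the one tab on its rim stops between the two posts of the gate, and finish while still holding the rotor there with that fingertip pressing lightly. Never turn the rotor backwards, and do not disturb the things lying around.

Things in the scene. Friction and masses are not known exactly. Their poses are not given: they have to be found in the camera images.
- stand: Spin stand fixed to the table: a dark steel base plate 170 x 170 x 12 mm with a column in the middle that carries the grey blower rotor. Origin on the rotor's axis at table level, z up; its x axis points from the rotor's axis to the gate.
- rotor (a joint): Angle of the rotor about its upright axis, rad, counted on through whole turns, growing anticlockwise seen from above. The tab is in the middle of the gate at 0, 6.283, 12.566 and so on; it starts between -5.9 and -1.3. About 0.4 kg, no stops, free-running: coasting it loses about a tenth to a sixth of its speed each second. A press of a few newtons on the hub stops it almost at once.
- disc (a point): On the rotor's axis, at the upper face of its grey disc (190 mm diameter, 4 mm thick), 64 mm above the table. Six straight upright vanes 3.5 mm thick stand on the disc, pointing radially from 44 to 90 mm from the axis, tops 92 mm above the table, at 30, 90, 150, 210, 270 and 330 degrees from the tab. A vane pushed sideways at 0.2 to 0.5 m/s sends the rotor round for several turns.
- hub: Black round hub cap in the middle of the rotor, turning with it: 90 mm diameter, 36 mm high, flat bare top at 100 mm above the table. Sprung: it gives up to 4 mm under a press (about 3 N per mm), then is solid. Origin on the axis at its underside (64 mm above the table); x axis points to the tab.
- hub_top (a point): Centre of the hub's flat top, on the rotor's axis. A fingertip pressed down 25 to 35 mm from this point brakes best.
- tab_tip (a point): Near the outer end of the tab, the only thing that sticks out from the rotor's rim: a flat grey tongue 14 mm wide, 4 mm thick, level with the disc, reaching 120 mm from the axis. The point lies 115 mm from the axis, 62 mm above the table.
- gate (a point): Middle of the gate: where the point tab_tip is when the tab stands exactly midway between the posts (115 mm from the axis, 62 mm above the table). The posts are upright, 10 mm thick, tops 82 mm above the table, 130 mm outward and 26 mm either side of the stand's x axis, so 42 mm apart, on a bracket outside the rim; they stand clear of the turning tab.
- screwdriver: Bystander: loose screwdriver, 170 mm long, lying flat; origin under its middle.
- brush: Bystander: loose brush, 170 mm long, lying flat; origin under its middle.
- bearing: Bystander: loose steel bearing ring, 32 mm across, 10 mm high; origin under its middle.
- bezel: Bystander: loose black frame 134 x 160 mm, 12 mm high; origin in the middle of its underside.
- mouse: Bystander: black computer mouse 60 x 100 mm, 34 mm high; origin under its middle.
- tray: Bystander: white divided screw tray 100 x 140 mm, 28 mm high; origin under its middle.
- tape_cup: Bystander: white cup, 64 mm across, 55 mm high; origin under its middle.

How it is judged (in metres and radians):
On the way, in this order (a step that is already met when the one before it is completed fails the run):
1. the rotor spins freely anticlockwise (over 0.8 rad/s), touched by nothing (velocity of joint rotor above 0.8 rad/s and contact force between each of the fingers, the arm and stand below 0.05 N), for 0.1 s.
2. still running untouched, it completes a whole turn from its start (joint past 5.0 rad) (value of joint rotor above 5 rad and velocity of joint rotor above 0.2 rad/s and contact force between each of the fingers, the arm and stand below 0.05 N), for 0.04 s.
At the end, for the whole second after the job is handed in: the rotor stands still with its tab between the gate's posts (point tab_tip within 16 mm of point gate), and the fingertip still presses on the hub lightly, with 0.5 to 40 N (horizontal distance between tab_tip and gate below 0.016 m and velocity of joint rotor between -0.15 and 0.15 rad/s and value of joint rotor above 5 rad and contact force between the fingers and hub between 0.5 and 40 N); the arm keeps its last pose, push and grip.
It fails at once if the rotor is turned backwards (faster than 1 rad/s) (velocity of joint rotor below -1 rad/s).
It fails at once if a bystander is lifted or shifted by more than 20 mm (distance of any of screwdriver, brush, bearing, bezel, mouse, tray, tape_cup from where it was at the start of the episode above 0.02 m).
It also fails if it takes over 54 s, if anything falls off the work surface, if the arm or the gripper's body presses on something with over 40 N, if the wrist force passes 120 N, or if a joint passes its speed limit or range.

## Working session

There is one attempt and no reset: what is moved stays moved. The work goes in short steps, Python scripts to look and compute and a shell command to move; the robot and the scene stay as the last step left them, time stands still between calls to the robot, and variables do not carry over. Pictures are saved under pics/ and viewed, about 8 in all and at most 12, crops included, and the job is handed in when it is done.

```bash
ls; mkdir -p pics
python3 - <<'E'
from rig import telemetry, viewer, arm
import cv2,pickle
print(telemetry.get_obs())
for n in("scene","side"):
    c=viewer.camera(n); pickle.dump(c,open(f"pics/{n}.pkl","wb"))
    cv2.imwrite(f"pics/{n}0.png",cv2.resize(c["img"],(800,600),interpolation=cv2.INTER_CUBIC)); print(n,c["fovy"],c["cx"],c["cy"],c["R"],c["t"])
E
```

```text
pics
{'t': 0.0, 'joint_positions': array([-1.18680166e+00,  1.16468365e-01,  1.44229399e+00,  1.04317780e-05,
        1.58396910e+00, -3.77867134e-02]), 'joint_velocities': array([-0.00084385, -0.0001353 , -0.00041425, -0.00024606, -0.00120615,
        0.00209615]), 'joint_torque': array([ 2.91817858e-03, -7.31999373e+01, -6.32480979e+01,  1.16230613e-04,
        6.33798962e-03, -4.39248041e-06]), 'ee_pos': array([ 276.29626424, -615.73976397,  303.15616148]), 'eef_rot': array([-5.61790215e-04,  9.77844681e-01,  2.09330972e-01, -9.29366497e-05]), 'contact_force': array([ 0.54529667,  0.03843082, -0.66430434]), 'wrist_torque': array([-0.03308526, -0.03504468,  0.02709313]), 'finger_gap': 85.13676119072652}
scene 57.90501048691366 279.8069540340277 215.0448806040554 [[ 0.74473934  0.66717809  0.01538531]
 [ 0.57155771 -0.62576256 -0.5307947 ]
 [-0.34450704  0.40409729 -0.84736077]] [-432.79175027 -294.24091217 1331.93378597]
side 53.14714778815708 283.48089738878014 214.5592108776686 [[-0.80114867 -0.59842305  0.00711825]
 [-0.45519436  0.60159079 -0.65641954]
 [ 0.38853431 -0.52912983 -0.75436246]] [470.42748507 339.41458923 875.0643283 ]
```

View pics/scene0.png

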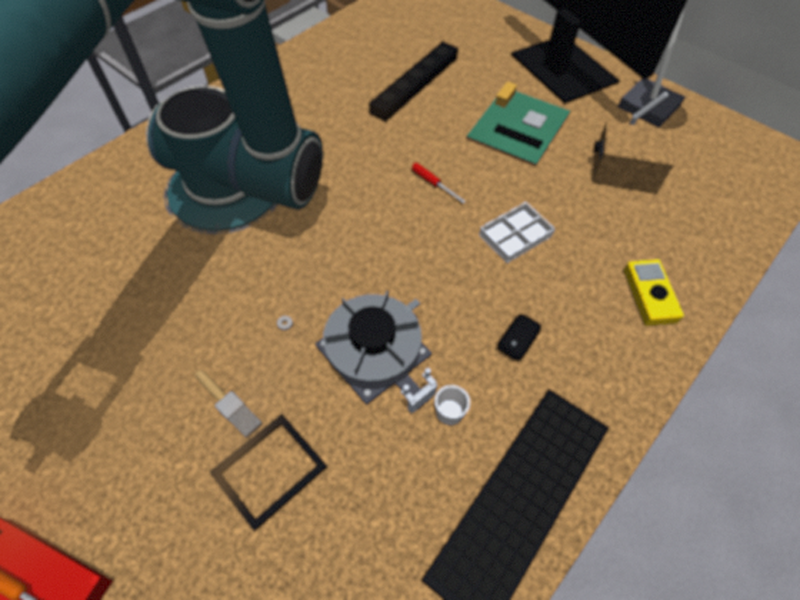

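View pics/side0.png

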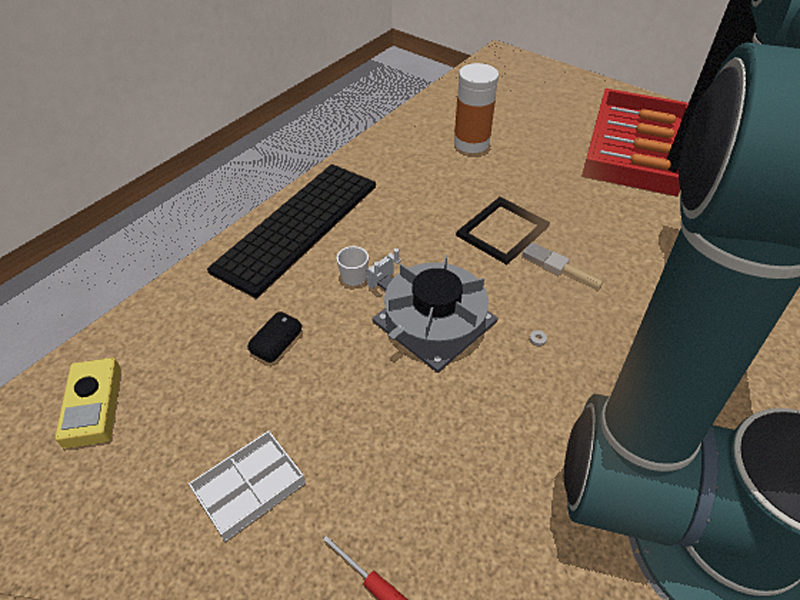

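The scene view shows the hub top at about (372,323), the tab at about (416,304) and the gate at about (418,382). In the side view they are at about (438,283), (394,334) and (384,265). I'll enlarge both.

Run:
```python
import cv2,pickle,numpy as np
s=pickle.load(open("pics/scene.pkl","rb"))["img"][195:295,215:335]; d=pickle.load(open("pics/side.pkl","rb"))["img"][165:265,235:355]
f=lambda a:cv2.resize(a,(480,400),interpolation=cv2.INTER_CUBIC)
im=np.hstack([f(s),f(d)])
im=cv2.resize(np.vstack([f(s)[:, :400],f(d)[:, :400]]),None,fx=1,fy=1)
a=cv2.resize(s,(600,500),interpolation=cv2.INTER_CUBIC)
cv2.imwrite("pics/cropA.png",a); cv2.imwrite("pics/cropB.png",cv2.resize(d,(600,500),interpolation=cv2.INTER_CUBIC))
```

```text
(no output)
```

View pics/cropA.png

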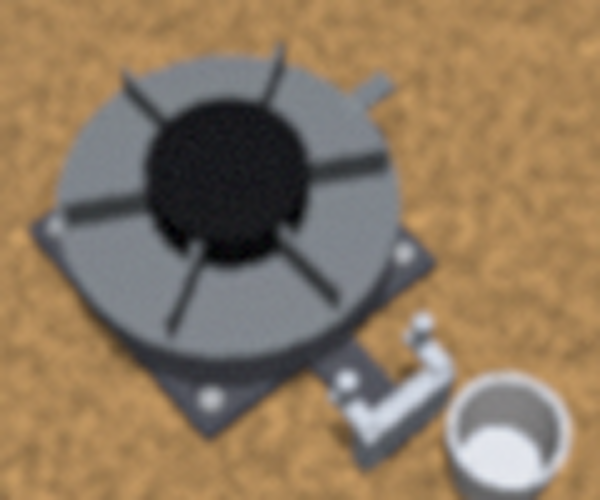

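View pics/cropB.png

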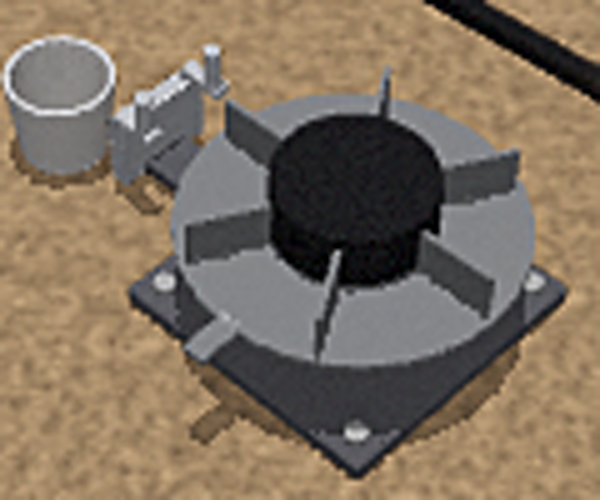

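Scene crop: hub top centre (228,173), tab end (386,88), post tops (347,380) and (423,322). Side crop: hub top centre (356,180), tab end (198,348), post tops (143,97) and (212,49).

```bash
cat > h.py <<'E'
import numpy as np
def ray(c,u,v,z):
    f=210/np.tan(np.radians(c["fovy"]/2)); R=np.array(c["R"]);t=np.array(c["t"])
    o=-R.T@t; d=R.T@np.array([(u-c["cx"])/f,(v-c["cy"])/f,1]); return (o+d*(z-o[2])/d[2])[:2]
def proj(c,X):
    f=210/np.tan(np.radians(c["fovy"]/2)); p=c["R"]@np.array(X)+c["t"]; return np.array([c["cx"]+f*p[0]/p[2],c["cy"]+f*p[1]/p[2]])
E
python3 - <<'E'
from h import *
import pickle
from scipy.spatial.transform import Rotation as Ro
D={"scene":((215,195),[(228,173),(386,88),(347,380),(423,322)]),"side":((235,165),[(356,180),(198,348),(143,97),(212,49)])}
for n,(o,P) in D.items():
    c=pickle.load(open(f"pics/{n}.pkl","rb"))
    r=[ray(c,o[0]+p[0]/5,o[1]+p[1]/5,z) for p,z in zip(P,(100,63,82,82))]
    hub=r[0]; g=(r[2]+r[3])/2
    ang=lambda v:np.degrees(np.arctan2(v[1],v[0]))
    print(n,[x.round(1) for x in r],"tab",ang(r[1]-hub),np.hypot(*(r[1]-hub)),"gate",ang(g-hub),np.hypot(*(g-hub)),np.hypot(*(r[2]-r[3])))
    print("perp gate", ang(r[2]-r[3]))
print(Ro.from_quat([0.97784,0.20933,-0.0001,-0.00056]).as_matrix().round(3))
E
```

```text
scene [array([584.7, -83. ]), array([597.6,  33.3]), array([ 705.8, -123.5]), array([713.5, -72.5])] tab 83.674464182808 117.08437543506069 gate -6.815076592617991 125.85267844181189 51.58256085262371
perp gate -98.56914937402648
side [array([574.3, -77.7]), array([590.1,  33.5]), array([709. , -72.9]), array([ 702. , -124.9])] tab 81.86726213989897 112.34252756969178 gate -9.171321696692248 132.95264116508045 52.4722425422996
perp gate 82.38899676932196
[[ 0.912  0.409 -0.   ]
 [ 0.409 -0.912  0.001]
 [ 0.    -0.001 -1.   ]]
```

```bash
python3 -c "from rig import arm;print([ (k,getattr(arm,k)) for k in dir(arm) if k[0]!='_'])"
python3 -m inch '[{"dx":20,"dy":-13},{"dx":30,"dy":-20},{"dx":30,"dy":-20},{"dx":30,"dy":-20},{"dx":30,"dy":-20},{"dx":30,"dy":-20},{"dx":30,"dy":-20},{"dx":30,"dy":-20},{"dx":30,"dy":-20},{"dx":30,"dy":-20},{"dx":30,"dy":-20},{"dx":30,"dy":-20}]' 0 30
python3 -m inch '[{"dx":30,"dy":-19,"dz":15},{"dx":30,"dy":-20,"dz":25},{"dx":30,"dy":-20,"dz":20},{"dx":17,"dy":-11},{},{}]'
```

```text
[('Unreachable', <class 'rig.Unreachable'>), ('tcp_to_tips', 72.6)]$[0]: bad value
$[0]: bad value
```

```bash
python3 -m inch '[{"dx":20.0,"dy":-13.0,"dz":0.0,"wx":0.0,"wy":0.0,"wz":0.0}]' 0 30; python3 -m inch --help | head -20
```

```text
t: 0.18
ee_pos: [287.8, -597.3, 302.8]
eef_rot: [-0.0, 0.978, 0.208, -0.001]
contact_force: [1.0, 0.0, 0.7]
finger_gap: 75.7invalid input: not JSON, or not a number
```

```bash
python3 -m inch '[{"dx":30,"dy":-20,"dz":0,"wx":0,"wy":0,"wz":0},{"dx":30,"dy":-20,"dz":0,"wx":0,"wy":0,"wz":0},{"dx":30,"dy":-20,"dz":0,"wx":0,"wy":0,"wz":0},{"dx":30,"dy":-20,"dz":0,"wx":0,"wy":0,"wz":0},{"dx":30,"dy":-20,"dz":0,"wx":0,"wy":0,"wz":0},{"dx":30,"dy":-20,"dz":0,"wx":0,"wy":0,"wz":0},{"dx":30,"dy":-20,"dz":0,"wx":0,"wy":0,"wz":0},{"dx":30,"dy":-20,"dz":0,"wx":0,"wy":0,"wz":0},{"dx":30,"dy":-20,"dz":0,"wx":0,"wy":0,"wz":0},{"dx":30,"dy":-20,"dz":0,"wx":0,"wy":0,"wz":0},{"dx":30,"dy":-20,"dz":0,"wx":0,"wy":0,"wz":0},{"dx":30,"dy":-20,"dz":0,"wx":0,"wy":0,"wz":0}]'
python3 -m inch '[{"dx":30,"dy":-18,"dz":15,"wx":0,"wy":0,"wz":0},{"dx":30,"dy":-18,"dz":25,"wx":0,"wy":0,"wz":0},{"dx":17,"dy":-8,"dz":20,"wx":0,"wy":0,"wz":0},{"dx":0,"dy":0,"dz":0,"wx":0,"wy":0,"wz":0},{"dx":0,"dy":0,"dz":0,"wx":0,"wy":0,"wz":0}]'
python3 - <<'E'
from rig import telemetry
from h import *
from scipy.spatial.transform import Rotation as Ro
o=telemetry.get_obs();q=o["eef_rot"];R=Ro.from_quat([*q[1:],q[0]]).as_matrix()
print(o["ee_pos"],R.round(3),o["contact_force"],"to P0",R.T@(np.array([572,-157.6,148])-o["ee_pos"]))
E
```

```text
t: 1.18
ee_pos: [520.0, -227.7, 303.7]
eef_rot: [-0.0, 0.978, 0.209, -0.0]
contact_force: [0.4, -1.1, -0.1]
finger_gap: 0.1
t: 1.6
ee_pos: [571.1, -157.8, 243.2]
eef_rot: [-0.001, 0.978, 0.21, -0.001]
contact_force: [0.1, -0.0, 1.4]
finger_gap: -0.2
[ 571.0688203  -157.76484688  243.16965388] [[ 0.912  0.411 -0.003]
 [ 0.411 -0.912  0.001]
 [-0.002 -0.002 -1.   ]] [ 0.14632562 -0.02404102  1.44544444] to P0 [ 1.12132138  0.4015146  95.16689926]
```

```bash
python3 -m inch '[{"dx":0,"dy":0,"dz":30,"wx":0,"wy":0,"wz":0},{"dx":0,"dy":0,"dz":35,"wx":0,"wy":0,"wz":0},{"dx":0,"dy":0,"dz":0,"wx":0,"wy":0,"wz":0},{"dx":0,"dy":0,"dz":0,"wx":0,"wy":0,"wz":0}]'
python3 - <<'E'
from rig import viewer
import cv2,pickle,numpy as np
c=viewer.camera("scene"); a=cv2.resize(c["img"][175:295,200:340],(700,600),interpolation=cv2.INTER_CUBIC)
cv2.imwrite("pics/hover.png",a)
E
```

```text
t: 1.93
ee_pos: [570.4, -159.3, 179.7]
eef_rot: [-0.0, 0.978, 0.209, -0.001]
contact_force: [0.4, -0.8, 0.2]
finger_gap: -0.1
```

View pics/hover.png

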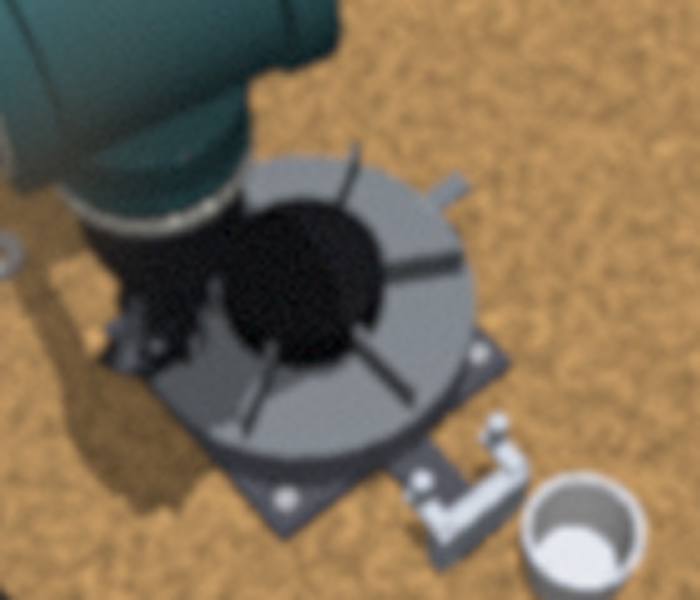

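Run:
```python
from h import *
import pickle
c=pickle.load(open("pics/scene.pkl","rb"))
P=lambda X:((proj(c,X)-[200,175])*5).round()
print("tip now",P([570,-159,107]),"tip low",P([570,-159,75]))
for a in (113,173,233,293,353,53):
    d=np.array([np.cos(np.radians(a)),np.sin(np.radians(a))]); C=np.array([579,-80])
    print(a,P([*(C+44*d),92]),P([*(C+90*d),92]))
```

```text
tip now [181. 344.] tip low [186. 372.]
113 [328. 205.] [356. 140.]
173 [248. 218.] [197. 164.]
233 [219. 284.] [133. 298.]
293 [270. 339.] [238. 414.]
353 [353. 325.] [410. 385.]
53 [380. 258.] [463. 244.]
```

The gripper is dark against the rotor here. The fingertips are somewhere near (155–185,350) but not clear, so I'll check with the wrist camera.

Run:
```python
from rig import viewer
import cv2
from h import *
c=viewer.camera("wrist"); 
C=np.array([579,-80])
im=cv2.convertScaleAbs(c["img"],alpha=1.6,beta=20)
cv2.imwrite("pics/wrist.png",im)
print("tip",proj(c,[570.4,-159.3,107]),"C",proj(c,[*C,100]))
for a in (113,173,233,293,353,53):
    d=np.array([np.cos(np.radians(a)),np.sin(np.radians(a))]); print(a,proj(c,[*(C+44*d),92]).round(),proj(c,[*(C+90*d),92]).round())
```

```text
tip [276.96069264 264.91218215] C [148.40091638 190.73302988]
113 [ 76. 186.] [ -6. 185.]
173 [124. 250.] [ 96. 307.]
233 [198. 251.] [237. 309.]
293 [233. 189.] [314. 191.]
353 [189. 117.] [231.  32.]
53 [105. 116.] [45. 28.]
```

View pics/wrist.png

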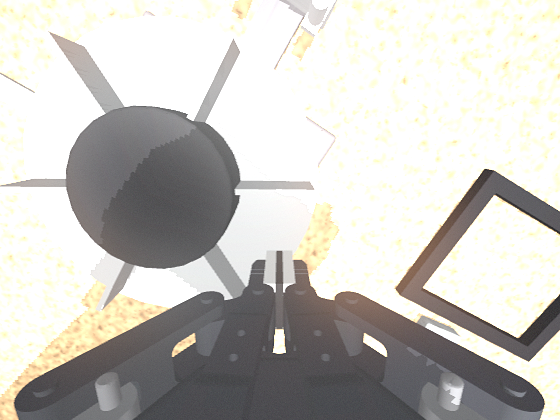

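The wrist view puts the hub centre at (153,187), against a predicted (148,191). The vane to push runs along row 185, columns 240–313, and the fingertips at (280,262) sit behind it in the gap. The geometry checks out, so I'll descend.

```bash
python3 -m inch '[{"dx":2,"dy":-1,"dz":16,"wx":0,"wy":0,"wz":0},{"dx":1,"dy":0,"dz":16,"wx":0,"wy":0,"wz":0},{"dx":0,"dy":0,"dz":0,"wx":0,"wy":0,"wz":0},{"dx":0,"dy":0,"dz":0,"wx":0,"wy":0,"wz":0}]'
```

```text
t: 2.37
ee_pos: [573.7, -156.8, 149.3]
eef_rot: [0.0, 0.978, 0.209, 0.0]
contact_force: [0.4, -0.3, -0.1]
finger_gap: 0.4
```

```bash
python3 -m inch '[{"dx":10,"dy":0,"dz":0,"wx":0,"wy":0,"wz":0},{"dx":20,"dy":0,"dz":0,"wx":0,"wy":0,"wz":0},{"dx":20,"dy":0,"dz":0,"wx":0,"wy":0,"wz":0},{"dx":20,"dy":0,"dz":-30,"wx":0,"wy":0,"wz":0},{"dx":15,"dy":0,"dz":-36,"wx":0,"wy":0,"wz":0},{"dx":0,"dy":0,"dz":0,"wx":0,"wy":0,"wz":0}]'
cat > ang.py <<'E'
# estimate tab angle from scene image: rim band r=108..118 at z=63, bright-grey (low saturation) vs cork
from h import *
from rig import viewer,telemetry
import cv2,sys
C=np.array([579,-80])
def look():
    t=telemetry.get_obs()["t"]; c=viewer.camera("scene"); im=cv2.GaussianBlur(c["img"],(3,3),0).astype(int)
    sat=im.max(2)-im.min(2); best=[]
    A=np.arange(-150,120,1.)
    for a in A:
        d=np.array([np.cos(np.radians(a)),np.sin(np.radians(a))])
        v=[]
        for r in (109,112,115,118):
            u=proj(c,[*(C0+r*d),62]); v.append(sat[int(round(u[1])),int(round(u[0]))])
        best.append(np.mean(v))
    return t,A,np.array(best),c
C0=np.array([583,-83])  # scene-camera apparent centre
E
python3 - <<'E'
from ang import *
for i in range(4):
    t,A,b,c=look(); cv2.imwrite(f"pics/s{i}.png",c["img"])
    k=np.argsort(b)[:6]; print(t,A[k],b[k].round(),np.median(b))
print(telemetry.get_obs()["ee_pos"])
cv2.imwrite("pics/mos.png",np.vstack([np.hstack([cv2.imread(f"pics/s{2*j+i}.png")[175:295,190:340] for i in (0,1)]) for j in (0,1)]).repeat(2,0).repeat(2,1))
E
```

```text
t: 2.87
ee_pos: [655.0, -120.8, 222.8]
eef_rot: [0.002, 0.978, 0.21, 0.005]
contact_force: [1.2, -0.5, 1.3]
finger_gap: 0.4
2.8667 [ -9. -50. -20. -53. -52. -51.] [6. 6. 6. 6. 6. 6.] 66.75
2.9167 [-51. -52. -50. -20. -53.  -9.] [5. 5. 5. 5. 6. 6.] 66.375
2.9667 [-54. -52. -53. -44. -20. -43.] [5. 5. 6. 6. 6. 6.] 60.0
3.0167 [-59. -50. -52. -53. -20. -54.] [6. 6. 6. 6. 6. 6.] 59.75
[ 651.06838216 -121.64488511  214.05927866]
```

View pics/mos.png

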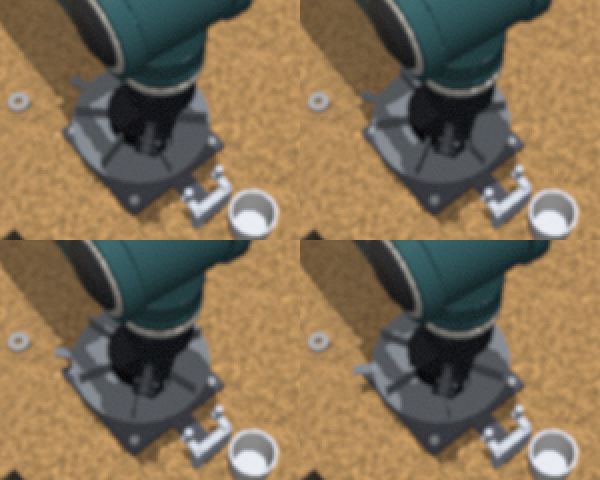

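The mosaic shows the tab (left rim, about (78,82) → (60,130) over 0.15 s) running anticlockwise with the fingers clear. Next is the hover over the braking spot.

```bash
python3 -m inch '[{"dx":-18,"dy":-16,"dz":0,"wx":0,"wy":0,"wz":0},{"dx":-20,"dy":-17,"dz":0,"wx":0,"wy":0,"wz":0},{"dx":-20,"dy":-17,"dz":10,"wx":0,"wy":0,"wz":0},{"dx":-18,"dy":-16,"dz":10,"wx":0,"wy":0,"wz":0},{"dx":0,"dy":0,"dz":6,"wx":0,"wy":0,"wz":0},{"dx":0,"dy":0,"dz":0,"wx":0,"wy":0,"wz":0},{"dx":0,"dy":0,"dz":0,"wx":0,"wy":0,"wz":0}]'
cat >> ang.py <<'E'
import pickle
def prof(c):
    g=cv2.GaussianBlur(c["img"],(3,3),0).astype(np.float32); A=np.arange(-180,180,1.); rs=np.arange(107,119,2.)
    a,r=np.meshgrid(np.radians(A),rs,indexing="ij")
    X=np.stack([C0[0]+r*np.cos(a),C0[1]+r*np.sin(a),np.full_like(a,62)],-1)
    f=210/np.tan(np.radians(c["fovy"]/2)); p=X@np.array(c["R"]).T+c["t"]
    u=(c["cx"]+f*p[...,0]/p[...,2]).astype(np.float32); v=(c["cy"]+f*p[...,1]/p[...,2]).astype(np.float32)
    return cv2.remap(g,u,v,cv2.INTER_LINEAR).mean(1)
def run(n):
    T,P=[],[]
    for i in range(n):
        T.append(telemetry.get_obs()["t"]); c=viewer.camera("scene"); P.append(prof(c))
    return np.array(T),np.array(P),c
def track(P,bg,w=7):
    d=np.abs(P-bg).sum(2); d=np.array([np.convolve(np.r_[x[-w:],x,x[:w]],np.ones(2*w-1)/(2*w-1),"same")[w:-w] for x in d])
    k=d.argmax(1); return k-180., d.max(1)
E
python3 - <<'E'
from ang import *
T,P,c=run(40); bg=np.median(P,0); np.save("pics/bg.npy",bg)
a,s=track(P,bg)
for x in zip(T.round(3),a,s.round()): print(*x,end=" | ")
print(telemetry.get_obs()["ee_pos"],telemetry.get_obs()["contact_force"])
E
```

```text
t: 3.65
ee_pos: [554.6, -92.8, 187.6]
eef_rot: [-0.0, 0.978, 0.209, -0.0]
contact_force: [-0.2, -0.7, 0.2]
finger_gap: 0.2
3.65 41.0 71.0 | 3.7 54.0 67.0 | 3.75 67.0 69.0 | 3.8 79.0 63.0 | 3.85 92.0 63.0 | 3.9 104.0 60.0 | 3.95 115.0 63.0 | 4.0 128.0 64.0 | 4.05 116.0 17.0 | 4.1 122.0 20.0 | 4.15 136.0 15.0 | 4.2 174.0 70.0 | 4.25 -175.0 65.0 | 4.3 -163.0 80.0 | 4.35 -152.0 55.0 | 4.4 -140.0 66.0 | 4.45 -115.0 57.0 | 4.5 -103.0 77.0 | 4.55 -96.0 86.0 | 4.6 -87.0 86.0 | 4.65 -77.0 86.0 | 4.7 -68.0 62.0 | 4.75 -57.0 61.0 | 4.8 -46.0 32.0 | 4.85 -35.0 46.0 | 4.9 -25.0 66.0 | 4.95 -14.0 65.0 | 5.0 -4.0 83.0 | 5.05 3.0 81.0 | 5.1 22.0 69.0 | 5.15 31.0 59.0 | 5.2 44.0 67.0 | 5.25 54.0 68.0 | 5.3 65.0 68.0 | 5.35 75.0 61.0 | 5.4 85.0 63.0 | 5.45 95.0 61.0 | 5.5 105.0 61.0 | 5.55 115.0 63.0 | 5.6 125.0 66.0 | [554.589435   -92.65081878 187.68668415] [-0.34066697  0.44117965  0.15713315]
```

Tracking works well: the rotor is at about 4.1 rad/s and slowing by roughly 11–12 % per second. I'll let it coast down.

```bash
python3 -m inch '[{"dx":0,"dy":0,"dz":0,"wx":0,"wy":0,"wz":0},{"dx":0,"dy":0,"dz":0,"wx":0,"wy":0,"wz":0},{"dx":0,"dy":0,"dz":0,"wx":0,"wy":0,"wz":0},{"dx":0,"dy":0,"dz":0,"wx":0,"wy":0,"wz":0},{"dx":0,"dy":0,"dz":0,"wx":0,"wy":0,"wz":0},{"dx":0,"dy":0,"dz":0,"wx":0,"wy":0,"wz":0},{"dx":0,"dy":0,"dz":0,"wx":0,"wy":0,"wz":0},{"dx":0,"dy":0,"dz":0,"wx":0,"wy":0,"wz":0},{"dx":0,"dy":0,"dz":0,"wx":0,"wy":0,"wz":0},{"dx":0,"dy":0,"dz":0,"wx":0,"wy":0,"wz":0},{"dx":0,"dy":0,"dz":0,"wx":0,"wy":0,"wz":0},{"dx":0,"dy":0,"dz":0,"wx":0,"wy":0,"wz":0}]' | head -1
python3 -m inch '[{"dx":0,"dy":0,"dz":0,"wx":0,"wy":0,"wz":0},{"dx":0,"dy":0,"dz":0,"wx":0,"wy":0,"wz":0},{"dx":0,"dy":0,"dz":0,"wx":0,"wy":0,"wz":0},{"dx":0,"dy":0,"dz":0,"wx":0,"wy":0,"wz":0},{"dx":0,"dy":0,"dz":0,"wx":0,"wy":0,"wz":0},{"dx":0,"dy":0,"dz":0,"wx":0,"wy":0,"wz":0},{"dx":0,"dy":0,"dz":0,"wx":0,"wy":0,"wz":0},{"dx":0,"dy":0,"dz":0,"wx":0,"wy":0,"wz":0},{"dx":0,"dy":0,"dz":0,"wx":0,"wy":0,"wz":0},{"dx":0,"dy":0,"dz":0,"wx":0,"wy":0,"wz":0},{"dx":0,"dy":0,"dz":0,"wx":0,"wy":0,"wz":0},{"dx":0,"dy":0,"dz":0,"wx":0,"wy":0,"wz":0}]' | head -1
python3 -m inch '[{"dx":0,"dy":0,"dz":0,"wx":0,"wy":0,"wz":0},{"dx":0,"dy":0,"dz":0,"wx":0,"wy":0,"wz":0},{"dx":0,"dy":0,"dz":0,"wx":0,"wy":0,"wz":0},{"dx":0,"dy":0,"dz":0,"wx":0,"wy":0,"wz":0},{"dx":0,"dy":0,"dz":0,"wx":0,"wy":0,"wz":0},{"dx":0,"dy":0,"dz":0,"wx":0,"wy":0,"wz":0},{"dx":0,"dy":0,"dz":0,"wx":0,"wy":0,"wz":0},{"dx":0,"dy":0,"dz":0,"wx":0,"wy":0,"wz":0},{"dx":0,"dy":0,"dz":0,"wx":0,"wy":0,"wz":0},{"dx":0,"dy":0,"dz":0,"wx":0,"wy":0,"wz":0},{"dx":0,"dy":0,"dz":0,"wx":0,"wy":0,"wz":0},{"dx":0,"dy":0,"dz":0,"wx":0,"wy":0,"wz":0}]' | head -1
python3 -m inch '[{"dx":0,"dy":0,"dz":0,"wx":0,"wy":0,"wz":0},{"dx":0,"dy":0,"dz":0,"wx":0,"wy":0,"wz":0},{"dx":0,"dy":0,"dz":0,"wx":0,"wy":0,"wz":0},{"dx":0,"dy":0,"dz":0,"wx":0,"wy":0,"wz":0},{"dx":0,"dy":0,"dz":0,"wx":0,"wy":0,"wz":0},{"dx":0,"dy":0,"dz":0,"wx":0,"wy":0,"wz":0},{"dx":0,"dy":0,"dz":0,"wx":0,"wy":0,"wz":0},{"dx":0,"dy":0,"dz":0,"wx":0,"wy":0,"wz":0},{"dx":0,"dy":0,"dz":0,"wx":0,"wy":0,"wz":0},{"dx":0,"dy":0,"dz":0,"wx":0,"wy":0,"wz":0},{"dx":0,"dy":0,"dz":0,"wx":0,"wy":0,"wz":0},{"dx":0,"dy":0,"dz":0,"wx":0,"wy":0,"wz":0}]' | head -1
python3 -m inch '[{"dx":0,"dy":0,"dz":0,"wx":0,"wy":0,"wz":0},{"dx":0,"dy":0,"dz":0,"wx":0,"wy":0,"wz":0},{"dx":0,"dy":0,"dz":0,"wx":0,"wy":0,"wz":0},{"dx":0,"dy":0,"dz":0,"wx":0,"wy":0,"wz":0},{"dx":0,"dy":0,"dz":0,"wx":0,"wy":0,"wz":0},{"dx":0,"dy":0,"dz":0,"wx":0,"wy":0,"wz":0},{"dx":0,"dy":0,"dz":0,"wx":0,"wy":0,"wz":0},{"dx":0,"dy":0,"dz":0,"wx":0,"wy":0,"wz":0},{"dx":0,"dy":0,"dz":0,"wx":0,"wy":0,"wz":0},{"dx":0,"dy":0,"dz":0,"wx":0,"wy":0,"wz":0},{"dx":0,"dy":0,"dz":0,"wx":0,"wy":0,"wz":0},{"dx":0,"dy":0,"dz":0,"wx":0,"wy":0,"wz":0}]' | head -1
python3 -m inch '[{"dx":0,"dy":0,"dz":0,"wx":0,"wy":0,"wz":0},{"dx":0,"dy":0,"dz":0,"wx":0,"wy":0,"wz":0},{"dx":0,"dy":0,"dz":0,"wx":0,"wy":0,"wz":0},{"dx":0,"dy":0,"dz":0,"wx":0,"wy":0,"wz":0},{"dx":0,"dy":0,"dz":0,"wx":0,"wy":0,"wz":0},{"dx":0,"dy":0,"dz":0,"wx":0,"wy":0,"wz":0},{"dx":0,"dy":0,"dz":0,"wx":0,"wy":0,"wz":0},{"dx":0,"dy":0,"dz":0,"wx":0,"wy":0,"wz":0},{"dx":0,"dy":0,"dz":0,"wx":0,"wy":0,"wz":0},{"dx":0,"dy":0,"dz":0,"wx":0,"wy":0,"wz":0},{"dx":0,"dy":0,"dz":0,"wx":0,"wy":0,"wz":0},{"dx":0,"dy":0,"dz":0,"wx":0,"wy":0,"wz":0}]' | head -1
python3 - <<'E'
from ang import *
bg=np.load("pics/bg.npy")
T,P,c=run(14); a,s=track(P,bg)
for x in zip(T.round(3),a,s.round()): print(*x,end=" | ")
E
```

```text
t: 6.65
t: 7.65
t: 8.65
t: 9.65
t: 10.65
t: 11.65
11.65 -92.0 85.0 | 11.7 -89.0 79.0 | 11.75 -84.0 89.0 | 11.8 -81.0 89.0 | 11.85 -77.0 87.0 | 11.9 -73.0 89.0 | 11.95 -69.0 71.0 | 12.0 -65.0 51.0 | 12.05 -62.0 64.0 | 12.1 -57.0 60.0 | 12.15 -53.0 62.0 | 12.2 -48.0 30.0 | 12.25 -44.0 55.0 | 12.3 -39.0 59.0 |
```

Speed is now 1.42 rad/s. The next pass, at roughly 0.4 rad/s, will be much easier to catch, so I'll coast about 5 s more.

```bash
python3 -m inch '[{"dx":0,"dy":0,"dz":0,"wx":0,"wy":0,"wz":0},{"dx":0,"dy":0,"dz":0,"wx":0,"wy":0,"wz":0},{"dx":0,"dy":0,"dz":0,"wx":0,"wy":0,"wz":0},{"dx":0,"dy":0,"dz":0,"wx":0,"wy":0,"wz":0},{"dx":0,"dy":0,"dz":0,"wx":0,"wy":0,"wz":0},{"dx":0,"dy":0,"dz":0,"wx":0,"wy":0,"wz":0},{"dx":0,"dy":0,"dz":0,"wx":0,"wy":0,"wz":0},{"dx":0,"dy":0,"dz":0,"wx":0,"wy":0,"wz":0},{"dx":0,"dy":0,"dz":0,"wx":0,"wy":0,"wz":0},{"dx":0,"dy":0,"dz":0,"wx":0,"wy":0,"wz":0},{"dx":0,"dy":0,"dz":0,"wx":0,"wy":0,"wz":0},{"dx":0,"dy":0,"dz":0,"wx":0,"wy":0,"wz":0}]' | head -1
python3 -m inch '[{"dx":0,"dy":0,"dz":0,"wx":0,"wy":0,"wz":0},{"dx":0,"dy":0,"dz":0,"wx":0,"wy":0,"wz":0},{"dx":0,"dy":0,"dz":0,"wx":0,"wy":0,"wz":0},{"dx":0,"dy":0,"dz":0,"wx":0,"wy":0,"wz":0},{"dx":0,"dy":0,"dz":0,"wx":0,"wy":0,"wz":0},{"dx":0,"dy":0,"dz":0,"wx":0,"wy":0,"wz":0},{"dx":0,"dy":0,"dz":0,"wx":0,"wy":0,"wz":0},{"dx":0,"dy":0,"dz":0,"wx":0,"wy":0,"wz":0},{"dx":0,"dy":0,"dz":0,"wx":0,"wy":0,"wz":0},{"dx":0,"dy":0,"dz":0,"wx":0,"wy":0,"wz":0},{"dx":0,"dy":0,"dz":0,"wx":0,"wy":0,"wz":0},{"dx":0,"dy":0,"dz":0,"wx":0,"wy":0,"wz":0}]' | head -1
python3 -m inch '[{"dx":0,"dy":0,"dz":0,"wx":0,"wy":0,"wz":0},{"dx":0,"dy":0,"dz":0,"wx":0,"wy":0,"wz":0},{"dx":0,"dy":0,"dz":0,"wx":0,"wy":0,"wz":0},{"dx":0,"dy":0,"dz":0,"wx":0,"wy":0,"wz":0},{"dx":0,"dy":0,"dz":0,"wx":0,"wy":0,"wz":0},{"dx":0,"dy":0,"dz":0,"wx":0,"wy":0,"wz":0},{"dx":0,"dy":0,"dz":0,"wx":0,"wy":0,"wz":0},{"dx":0,"dy":0,"dz":0,"wx":0,"wy":0,"wz":0},{"dx":0,"dy":0,"dz":0,"wx":0,"wy":0,"wz":0},{"dx":0,"dy":0,"dz":0,"wx":0,"wy":0,"wz":0},{"dx":0,"dy":0,"dz":0,"wx":0,"wy":0,"wz":0},{"dx":0,"dy":0,"dz":0,"wx":0,"wy":0,"wz":0}]' | head -1
python3 -m inch '[{"dx":0,"dy":0,"dz":0,"wx":0,"wy":0,"wz":0},{"dx":0,"dy":0,"dz":0,"wx":0,"wy":0,"wz":0},{"dx":0,"dy":0,"dz":0,"wx":0,"wy":0,"wz":0},{"dx":0,"dy":0,"dz":0,"wx":0,"wy":0,"wz":0},{"dx":0,"dy":0,"dz":0,"wx":0,"wy":0,"wz":0},{"dx":0,"dy":0,"dz":0,"wx":0,"wy":0,"wz":0},{"dx":0,"dy":0,"dz":0,"wx":0,"wy":0,"wz":0},{"dx":0,"dy":0,"dz":0,"wx":0,"wy":0,"wz":0},{"dx":0,"dy":0,"dz":0,"wx":0,"wy":0,"wz":0},{"dx":0,"dy":0,"dz":0,"wx":0,"wy":0,"wz":0},{"dx":0,"dy":0,"dz":0,"wx":0,"wy":0,"wz":0},{"dx":0,"dy":0,"dz":0,"wx":0,"wy":0,"wz":0}]' | head -1
python3 - <<'E'
from ang import *
bg=np.load("pics/bg.npy")
T,P,c=run(16); a,s=track(P,bg)
for x in zip(T.round(3),a,s.round()): print(*x,end=" | ")
E
```

```text
t: 13.35
t: 14.35
t: 15.35
t: 16.35
16.35 -138.0 65.0 | 16.4 -136.0 57.0 | 16.45 -119.0 64.0 | 16.5 -118.0 69.0 | 16.55 -115.0 58.0 | 16.6 -113.0 61.0 | 16.65 -110.0 74.0 | 16.7 -110.0 74.0 | 16.75 -107.0 79.0 | 16.8 -104.0 81.0 | 16.85 -103.0 80.0 | 16.9 -103.0 73.0 | 16.95 -102.0 76.0 | 17.0 -100.0 79.0 | 17.05 -98.0 79.0 | 17.1 -96.0 87.0 |
```

```bash
python3 -m inch '[{"dx":0,"dy":0,"dz":4,"wx":0,"wy":0,"wz":0},{"dx":0,"dy":0,"dz":0,"wx":0,"wy":0,"wz":0},{"dx":0,"dy":0,"dz":0,"wx":0,"wy":0,"wz":0},{"dx":0,"dy":0,"dz":0,"wx":0,"wy":0,"wz":0},{"dx":0,"dy":0,"dz":0,"wx":0,"wy":0,"wz":0},{"dx":0,"dy":0,"dz":0,"wx":0,"wy":0,"wz":0}]'
python3 - <<'E'
from ang import *
bg=np.load("pics/bg.npy")
T,P,c=run(10); a,s=track(P,bg)
for x in zip(T.round(3),a,s.round()): print(*x,end=" | ")
E
```

```text
t: 17.65
ee_pos: [554.6, -92.6, 183.7]
eef_rot: [0.0, 0.978, 0.209, 0.0]
contact_force: [0.3, 0.4, 0.1]
finger_gap: -0.1
17.65 -77.0 88.0 | 17.7 -75.0 87.0 | 17.75 -74.0 91.0 | 17.8 -72.0 90.0 | 17.85 -71.0 84.0 | 17.9 -69.0 73.0 | 17.95 -68.0 64.0 | 18.0 -66.0 54.0 | 18.05 -64.0 53.0 | 18.1 -63.0 59.0 |
```

```bash
python3 -m inch '[{"dx":0,"dy":0,"dz":3,"wx":0,"wy":0,"wz":0},{"dx":0,"dy":0,"dz":0,"wx":0,"wy":0,"wz":0},{"dx":0,"dy":0,"dz":0,"wx":0,"wy":0,"wz":0},{"dx":0,"dy":0,"dz":0,"wx":0,"wy":0,"wz":0},{"dx":0,"dy":0,"dz":0,"wx":0,"wy":0,"wz":0},{"dx":0,"dy":0,"dz":0,"wx":0,"wy":0,"wz":0},{"dx":0,"dy":0,"dz":0,"wx":0,"wy":0,"wz":0},{"dx":0,"dy":0,"dz":0,"wx":0,"wy":0,"wz":0},{"dx":0,"dy":0,"dz":0,"wx":0,"wy":0,"wz":0},{"dx":0,"dy":0,"dz":0,"wx":0,"wy":0,"wz":0},{"dx":0,"dy":0,"dz":0,"wx":0,"wy":0,"wz":0},{"dx":0,"dy":0,"dz":0,"wx":0,"wy":0,"wz":0}]'
python3 - <<'E'
from ang import *
bg=np.load("pics/bg.npy")
T,P,c=run(7); a,s=track(P,bg)
for x in zip(T.round(3),a,s.round()): print(*x,end=" | ")
cv2.imwrite("pics/near.png",cv2.resize(c["img"][195:295,230:350],(720,600),interpolation=cv2.INTER_CUBIC))
E
```

```text
t: 19.15
ee_pos: [554.6, -92.6, 180.7]
eef_rot: [0.0, 0.978, 0.209, 0.0]
contact_force: [1.1, 0.5, -0.8]
finger_gap: 0.1
19.15 133.0 58.0 | 19.2 132.0 61.0 | 19.25 132.0 64.0 | 19.3 133.0 66.0 | 19.35 133.0 70.0 | 19.4 134.0 73.0 | 19.45 134.0 76.0 |
```

View pics/near.png

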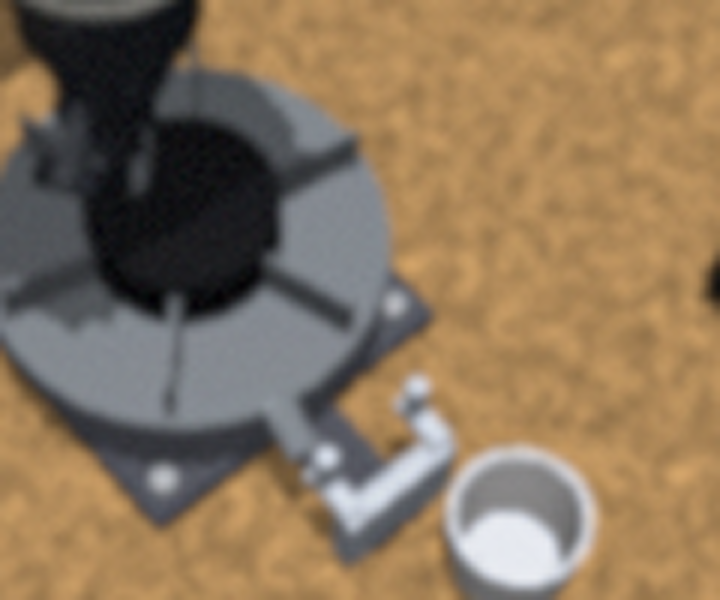

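The tab's end is at about (300,455), just short of the near post top at (325,457). The far post top is at (417,386).

Run:
```python
from h import *
import pickle
c=pickle.load(open("pics/scene.pkl","rb")); R=lambda u,v,z:ray(c,230+u/6,195+v/6,z)
C0=np.array([583,-83]); an=lambda p:np.degrees(np.arctan2(*(p-C0)[::-1]))
t1,t2=R(300,453,63),R(278,408,63); p,q=R(325,457,82),R(417,386,82)
print(an(t1),np.hypot(*(t1-C0)),an(t2),an(p),an(q),an((p+q)/2))
```

```text
-20.550601988031758 115.55587046866928 -19.73697557044196 -18.571734085740456 4.616102378711787 -6.923929470298252
```

```bash
python3 -m inch '[{"dx":0,"dy":0,"dz":4,"wx":0,"wy":0,"wz":0},{"dx":0,"dy":0,"dz":0,"wx":0,"wy":0,"wz":0},{"dx":0,"dy":0,"dz":1,"wx":0,"wy":0,"wz":0},{"dx":0,"dy":0,"dz":5,"wx":0,"wy":0,"wz":0},{"dx":0,"dy":0,"dz":0.5,"wx":0,"wy":0,"wz":0},{"dx":0,"dy":0,"dz":0,"wx":0,"wy":0,"wz":0},{"dx":0,"dy":0,"dz":0,"wx":0,"wy":0,"wz":0},{"dx":0,"dy":0,"dz":0,"wx":0,"wy":0,"wz":0}]'
python3 - <<'E'
from ang import *
bg=np.load("pics/bg.npy")
T,P,c=run(1);cv2.imwrite("pics/f1.png",cv2.resize(c["img"][195:295,230:350],(720,600),interpolation=cv2.INTER_CUBIC))
F=[]
for i in range(5): c2=viewer.camera("scene"); F.append(telemetry.get_obs()["contact_force"])
print("motion",np.abs(c2["img"].astype(int)-c["img"]).max(), np.mean(F,0), telemetry.get_obs()["t"],telemetry.get_obs()["ee_pos"])
E
```

```text
t: 20.17
ee_pos: [554.8, -92.7, 170.6]
eef_rot: [0.0, 0.978, 0.209, 0.0]
contact_force: [-0.1, -0.9, 6.0]
finger_gap: 0.3
motion 18 [-0.22896217 -0.13080936  5.62621652] 20.4667 [554.81059193 -92.66725226 170.5835556 ]
```

View pics/f1.png

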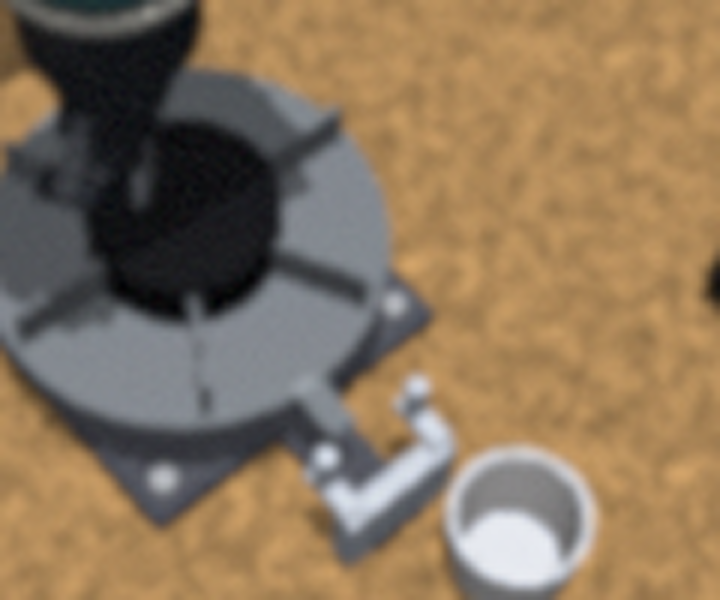

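The rotor has stopped under 5.6 N, with the tab's end at about (338,425) between the posts. Checking the angle:

Run:
```python
from ang import *
import pickle
c=pickle.load(open("pics/scene.pkl","rb")); R=lambda u,v,z:ray(c,230+u/6,195+v/6,z)
an=lambda p:np.degrees(np.arctan2(*(p-C0)[::-1]))
t1,t2=R(338,425,63),R(312,387,63); p,q=R(325,457,82),R(417,386,82)
print(an(t1),np.hypot(*(t1-C0)),an(t2),an((p+q)/2))
d=np.radians(an((p+q)/2)); g=C0+115*np.array([np.cos(d),np.sin(d)]); print("gate px",(proj(c,[*g,62])-[230,195])*6)
for w in ["side"]:
    c=viewer.camera(w); cv2.imwrite("pics/f2.png",cv2.resize(c["img"][165:265,235:355],(720,600),interpolation=cv2.INTER_CUBIC))
```

```text
-9.899314222763532 113.370292290777 -8.421657069417247 -6.923929470298252
gate px [350.6301924  420.72585904]
```

View pics/f2.png

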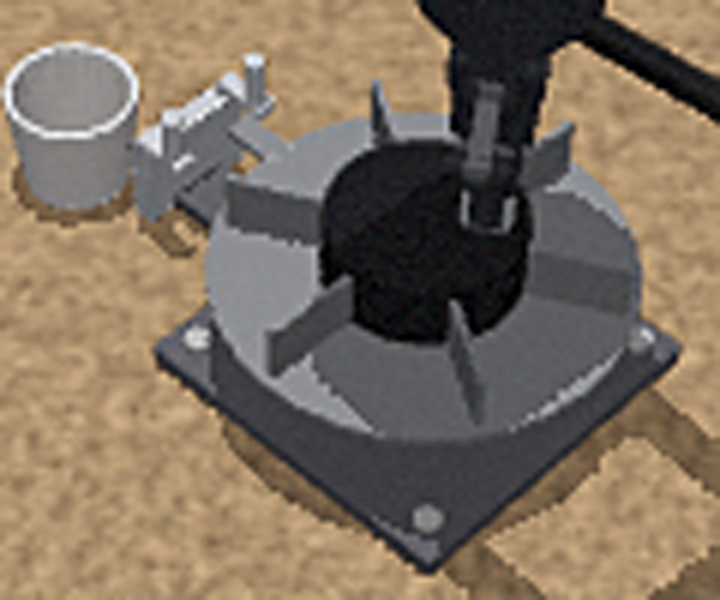

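The side view shows the tab at about (245,130)–(285,155) pointing between the posts, and the fingertips on the hub at about (488,215). The offset is about 2–3°, or 4–6 mm, inside the 16 mm limit.

```bash
python3 -c "
from rig import ticket,telemetry
o=telemetry.get_obs();print(o['t'],o['contact_force'])
print(ticket.job_done())"
```

```text
20.5167 [-0.43861633 -0.73665397  5.72017954]
the job is handed in; nothing more can be done
None
```

I flicked the rotor anticlockwise with the shut fingertips and let it coast untouched for well over one turn. I then braked it on the hub on a slow pass (about 0.5 rad/s) and handed the job in at 20.5 s with the fingertips still pressing.

- **Tab position:** in the last scene image the tab is about 1.5–3° from the gate's middle, or 3–6 mm against the 16 mm limit. The side view also shows it between the posts.
- **Holding force:** 5.7 N on the hub at hand-in. Camera frames taken 0.25 s apart showed only noise-level change, so the rotor was standing still.
- **Disagreements:** the scene and side cameras put the rotor's axis about 10 mm apart. I used the mean for moving and the scene camera's own frame for the angle. The automatic tab tracker failed on the last approach once the arm had moved. I read the tab's angle by hand from the enlarged image instead.
- **Bystanders:** nothing touched them as far as the images show, but I did not measure them again.

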